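# Make up two spare-parts kits in the joinery

## Task

Make up the two spare-parts kits from the stock laid out on the black rubber mat: the sideboard kit, in the three-compartment tray, is the tall leg, the bow handle and the hinge; the bedside-table kit, in the two-compartment tray, is the short leg and the round knob. Give every part a compartment to itself, the handle in the long one, and set it down on the tray's floor without dropping it, legs and knob standing upright on their bases and handle and hinge lying flat, as they were in the stock. The bun foot belongs to neither kit: leave it where it stands, and do not disturb the ear defenders or the clamp.

Things in the scene. Friction and masses are not known exactly. Their poses are not given: they have to be found in the camera images.
- tray_three: Fixed open plywood kit tray with three compartments, 190 x 191 mm, 22 mm high. Origin: centre of underside; z up. Floor 5 mm thick, walls and dividers 5 mm. On its +x side (away from the robot) a long compartment, 83 (x) by 181 mm (y), centre x = +48.5, y = 0 mm; on its -x side two smaller ones, each 92 (x) by 88 mm (y), centres x = -44, y = +46.5 and -46.5 mm.
- tray_two: Kit tray with two compartments, open plywood box 102 mm (x) by 191 mm (y), 22 mm high; stays put on the bench. Origin: centre of its underside; z up. Floor 5 mm, walls and divider 5 mm thick. Compartments each 92 mm (x) by 88 mm (y), centres at x = 0, y = +46.5 and -46.5 mm.
- tall_leg: Tall tapered furniture leg of beech, 130 mm high, standing upside down on its round steel fixing plate (60 mm across, 4 mm thick), narrow end up. The wood tapers from 46 mm across just above the plate to 28 mm at the top. Origin: centre of the underside of the plate; z up along the leg. About 0.17 kg. Loose.
- short_leg: Short tapered furniture leg, same style, 85 mm high, standing on its round steel plate (52 mm across, 4 mm thick), narrow end up. The wood tapers from 38 mm across to 26 mm at the top. Origin: centre of the underside of the plate; z up. About 0.1 kg. Loose.
- round_knob: Turned round beech drawer knob, 39 mm high, standing on its small flat base (28 mm across) with a narrower neck; the head is 40 mm across between 24 and 34 mm above the base. Origin: centre of its underside; z up. About 35 g. Loose.
- bow_handle: Square-section steel bow handle lying flat, 12 mm thick: a bar 140 mm long and 12 mm wide along its x, with a 12 mm wide foot at each end (centres at x = +-64 mm) reaching out sideways to y = +31.5 mm. Origin: under the middle of the bar, on the underside; z up. About 0.14 kg. Loose.
- hinge: Closed steel butt hinge lying flat, 64 mm long (y) by 38 mm wide (x), 10 mm thick, with the knuckle along its +x edge. Origin: centre of its underside; z up. About 0.15 kg. Loose.
- bun_foot: Squat round beech bun foot, 64 mm across at 22 mm height, 43 mm high, with a 44 mm collar on top; it is not in either kit and stays in the stock, which stands on a black rubber mat 300 mm square and 3 mm thick. Origin: centre of its underside; z up. Loose.
- ear_defenders: Yellow and black ear defenders lying on the bench beyond the work, about 160 x 155 mm, 72 mm high; not part of the job. Origin: on the bench, midway between the cups; the headband reaches out to its +x. Loose.
- bar_clamp: Bar clamp with two blue jaws lying on the bench beyond the stock, bar 340 mm long along its y, jaws reaching 92 mm to its +x, 28 mm high; not part of the job. Origin: on the bench under the middle of the bar. Loose.
There are look-alikes about, which are no part of the job. What is shaped like the round_knob but blue is not meant.

How it is judged:
By the outcome, as a careful person would: the job done as asked, in the order asked, and still so for the second after the job is handed in, with the robot touching nothing.
It also fails if it takes over 128 s, if anything falls off the work surface, if the arm or the gripper's body presses on something with over 40 N, if the wrist force passes 120 N, or if a joint passes its speed limit or range.

## Robot

A 6-joint arm with a two-finger parallel gripper is mounted at the origin on the work surface. World frame = base frame: x ahead of the robot, y to its left, z up, the work surface at z = 0. Lengths are in m, angles in rad, forces in N, time in s.
With the tool pointing down it reaches from about 0.35 to 0.8 m from the base axis. Payload 7.3 kg.
Tool frame: the origin (TCP) lies between the finger pads; the fingertips stand 25 mm ahead of it and the grasp point (between the pads) lies 6 mm ahead of it (r.tip_extent is the distance from the TCP to the fingertips, in m); z points along the fingers, y is the direction in which the jaws open and shut (so a half turn about z gives the same grasp; the last joint's range is limited). The gripper opens to 85 mm and grips with 20 to 120 N. Pads are 22 mm wide; open, the fingers measure 114 mm over their backs; the gripper's body (76 mm by 85 mm) begins 54 mm behind the grasp point. The pads swing forward as they close: fully open they stand 13 mm farther back than shut.
Start: joints at [1.153, 0.342, 1.524, -0, 1.275, -0.146], TCP at [0.141, 0.506, 0.256] pointing down, gripper open.
Joint ranges: [-2.53, 2.53], [-0.77, 2.02], [0.04, 2.7], [-1, 4.14], [0.28, 2.66], [-3.11, 3.11]. Speed limits (rad/s): [2.57, 2.57, 3.14, 3.14, 3.14, 3.14].

## Interface

Orientations are given as a unit quaternion [x, y, z, w].
In Python, from workcell import r, command_gripper, optics gives the robot as it stands. The module is installed in compiled form; this text tells all that it offers. Calls block until the motion is done:
- r.reach(position, orientation): joint-space move of the TCP to a pose.
- r.move_straight(position, orientation=None, speed=0.15, max_force=None): straight line of the TCP; orientation=None keeps the orientation; speed is the mean speed in m/s. With max_force (N) it stops when the force on the tool has changed by that much, and returns True; else False.
- r.movej(angles): joint-space move.
- command_gripper(opening, force=None): finger opening in m; force is the grip in N (None keeps the last); returns when the fingers have stopped.
- r.hold(seconds).
- r.solve_ik(position, orientation): joint angles nearest the present ones, or None.
- r.read_state(): the state.
- optics.get_image(name): name is "scene" or "top" or "wrist"; returns (picture, depth): 480x640x3 uint8, red, green, blue; 480x640 float32, m along the optical axis (not along the pixel's ray), 0 where there is no reading.
- optics.camera_model(name): a dict with "K" (3x3 intrinsics, pixels), "R" (3x3) and "t" (3): a world point X has camera coordinates R X + t; the wrist camera has in their place "tool_from_camera" (4x4, takes a point from camera to tool coordinates, whose origin is the TCP and whose axes are the flange's). Camera axes: x right, y down, z forward; pixel columns grow to the right and rows downward; lengths in m; the calibration is good to about 2 mm. A picture is of the moment at which its call begins: read the wrist's pose just before it. camera_model takes no time and is no camera call.
A pose or a line that the arm cannot do raises r.PlanningError and nothing moves.
- r.finish_job(): hands the job in, once; it reports no verdict.
The state is a dict: "time_s": time; "joint_positions": joint angles; "dq": joint speeds; "tau": joint torques, N m; "eef_pos": TCP position; "eef_rot": TCP orientation; "contact_force": force on the tool from outside, world axes, zero at the start; "torque": the same for the moment, N m; "grip_width": finger opening in m.
Only numpy, scipy, OpenCV 4.12 (cv2) and the standard library are available. Lean on these libraries where they do the work, as an engineer would, in place of code of your own. Each camera call takes 0.05 s, during which the arm holds its last target. There are 200 camera calls.

## Working session

There is one attempt and no reset: what is moved stays moved. The work goes in short steps, each a Python script; the robot and the scene stay as the last script left them, time stands still between calls to the robot, and variables do not carry over. Pictures are saved under pics/ and viewed, about 12 in all and at most 16, crops included, and the job is handed in when it is done.

```bash
mkdir -p pics
python3 - <<'E'
from workcell import r, optics
import numpy as np, cv2
for n in ["top","scene"]:
    im,d=optics.get_image(n); np.savez(f"{n}.npz",im=im,d=d)
    cv2.imwrite(f"pics/{n}0.png",im[:,:,::-1]); m=optics.camera_model(n); print(n,m["K"].round(1).tolist(),m["R"].round(3).tolist(),m["t"].round(3).tolist(),(d==0).mean())
print(optics.camera_model("wrist"))
print(r.read_state(), r.tip_extent)
E
```

```text
top [[586.2, 0.0, 312.8], [0.0, 586.2, 244.7], [0.0, 0.0, 1.0]] [[-0.004, -1.0, 0.004], [-0.995, 0.004, -0.096], [0.096, -0.004, -0.995]] [0.006, 0.573, 1.02] 0.004075520833333333
scene [[520.4, 0.0, 319.8], [0.0, 520.4, 241.5], [0.0, 0.0, 1.0]] [[0.516, 0.857, 0.005], [0.597, -0.355, -0.72], [-0.615, 0.374, -0.694]] [-0.305, -0.327, 1.494] 0.003912760416666667
{'K': array([[421.78118695,   0.        , 316.38312011],
       [  0.        , 421.78118695, 231.76045369],
       [  0.        ,   0.        ,   1.        ]]), 'tool_from_camera': array([[ 2.08595836e-04, -9.61462164e-01, -2.74937198e-01,
         7.00713896e-02],
       [ 9.99999958e-01,  2.56192013e-04, -1.37206242e-04,
        -1.70803822e-03],
       [ 2.02355325e-04, -2.74937158e-01,  9.61462177e-01,
        -1.17371144e-01],
       [ 0.00000000e+00,  0.00000000e+00,  0.00000000e+00,
         1.00000000e+00]])}
{'time_s': 0.1, 'joint_positions': array([ 1.15297797e+00,  3.42613041e-01,  1.52489514e+00,  7.92517828e-06,
        1.27540822e+00, -1.46014124e-01]), 'dq': array([-2.94374287e-05,  9.21022461e-04, -1.85638354e-03,  1.23009962e-03,
        3.23854586e-04,  1.44317089e-03]), 'tau': array([ 9.69168905e-04, -4.34444153e+01, -2.46489340e+01, -1.56503052e-04,
        4.70440034e-03,  2.02054736e-05]), 'eef_pos': array([0.14080116, 0.50544004, 0.2557254 ]), 'eef_rot': array([ 1.35485280e-01,  9.90779138e-01, -6.34690618e-04, -1.87771519e-04]), 'contact_force': array([-0.64994782, -0.54177831,  0.28625832]), 'torque': array([0.03006954, 0.05576058, 0.00912191]), 'grip_width': 0.08523171452354715} 0.025
```

View pics/top0.png

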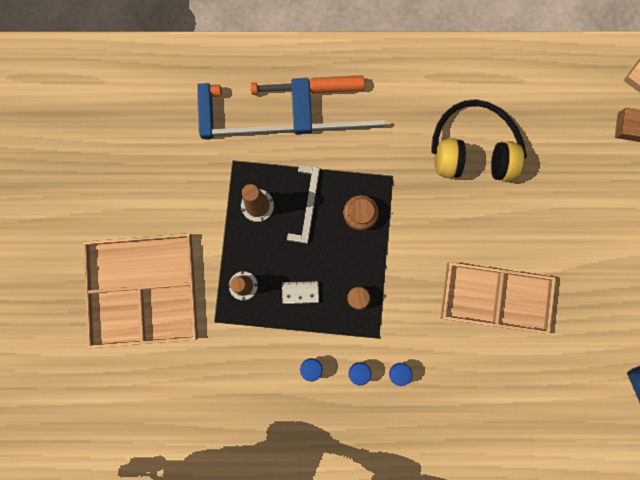

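View pics/scene0.png

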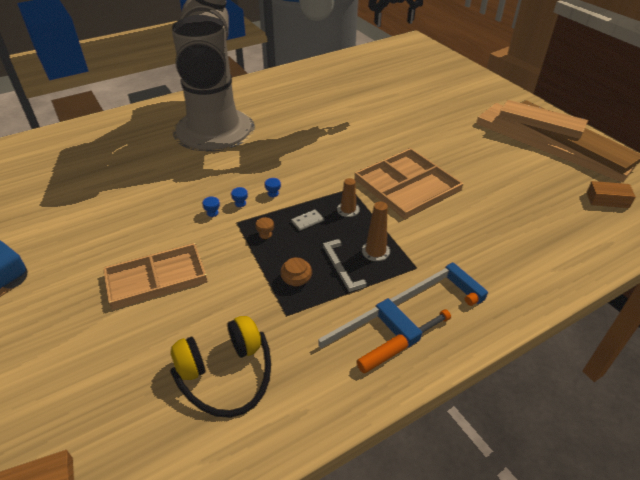

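```bash
cat > vis.py <<'E'
import numpy as np, cv2
from workcell import optics
def cloud(n,d):
    m=optics.camera_model(n); v,u=np.mgrid[:480,:640]
    K=m["K"]; c=np.stack([(u-K[0,2])/K[0,0]*d,(v-K[1,2])/K[1,1]*d,d],-1)
    return (c-m["t"])@m["R"]
def ray(n,uv,z):
    m=optics.camera_model(n); uv=np.atleast_2d(uv).astype(float)
    c=np.c_[uv,np.ones(len(uv))]@np.linalg.inv(m["K"]).T
    C=-m["R"].T@m["t"]; w=c@m["R"]; return (C+w*((z-C[2])/w[:,2])[:,None])[:,:2]
def rect(P):  # centre, (long,short), angle of long side in (-90,90]
    (c,s,a)=cv2.minAreaRect((P*1000).astype(np.float32))
    if s[0]<s[1]: s=s[::-1]; a+=90
    a=(a+90)%180-90
    return np.round(c,1),np.round(s,1),round(a,2)
def biggest(m):
    n,l,st,_=cv2.connectedComponentsWithStats(m.astype(np.uint8)); 
    return l==1+st[1:,4].argmax()
E
cat > m1.py <<'E'
from vis import *
z=np.load("top.npz"); im,d=z["im"],z["d"]; W=cloud("top",d); Z=W[...,2]
v,u=np.mgrid[:480,:640]
def box(a,b,c,e): return (u>=a)&(u<b)&(v>=c)&(v<e)
def uvof(m): return np.c_[u[m],v[m]]
hsv=cv2.cvtColor(im,cv2.COLOR_RGB2HSV); sat,val=hsv[...,1],hsv[...,2]
print("bench z",Z[box(230,300,400,420)].mean(),Z[box(230,300,400,420)].std(),"mat",np.median(Z[box(310,340,250,270)]))
for n,b in (("three",box(70,212,220,360)),("two",box(430,570,250,345))):
    m=biggest(b&(Z>.012)&(Z<.032)); print(n,rect(ray("top",uvof(m),.022)),"cloud",rect(W[m][:,:2]))
    m=biggest(b&(Z>.018)&(Z<.026)); print(n,rect(W[m][:,:2]), rect(ray("top",uvof(m),.022)))
for n,b,h in (("handle",box(270,340,155,250),.015),("hinge",box(275,325,275,310),.013)):
    m=biggest(b&(sat<60)&(val>110)); print(n,rect(ray("top",uvof(m),h)),"zmed",np.median(Z[m])); 
    if n=="handle":
        P=ray("top",uvof(m),h)
        print("centroid",P.mean(0)); print(cv2.boxPoints(cv2.minAreaRect((P*1000).astype(np.float32))))
for n,b,h in (("tall",box(225,290,165,230),.133),("short",box(220,270,260,310),.088),("knob",box(335,385,275,320),.042),("bun",box(330,390,180,245),.046)):
    m=biggest(b&(Z>h-.006)); P=ray("top",uvof(m),h)
    print(n,P.mean(0).round(4),cv2.minEnclosingCircle((P*1000).astype(np.float32)),m.sum(),"maxz",np.percentile(Z[m],90))
    if n in("tall","short"):
        m=b&(sat<60)&(val>110); P=ray("top",uvof(m),.007); print("  plate",cv2.minEnclosingCircle((P*1000).astype(np.float32)))
    if n=="knob":
        m=biggest(b&(Z>.025)); P=ray("top",uvof(m),.037); print("  head",cv2.minEnclosingCircle((P*1000).astype(np.float32)))
E
python3 m1.py
```

```text
bench z 0.005015396754553509 0.06988449688492061 mat 0.003186595803692043
three (array([493.9, 313.5]), array([193.3, 189.8]), -85.65) cloud (array([493.9, 314.9]), array([193. , 190.2]), -85.64)
three (array([493.8, 315. ]), array([192.7, 190.2]), -85.66) (array([493.8, 314.2]), array([191.9, 189.8]), -85.62)
two (array([ 477.6, -326.2]), array([193.3, 102. ]), 81.53) cloud (array([ 477.5, -327.5]), array([192.8, 102.2]), 81.53)
two (array([ 477.5, -327.5]), array([192.7, 102.2]), 81.48) (array([ 477.5, -326.9]), array([191.8, 101.9]), 81.62)
handle (array([614.8,  26.9]), array([70. , 37.8]), -9.6) zmed 0.015110809202680904
centroid [0.60477483 0.02116949]
[[577.10693    14.147549 ]
 [646.1384      2.4733715]
 [652.44165    39.745403 ]
 [583.41016    51.41958  ]]
hinge (array([488.6,  27.3]), array([65. , 38.1]), -88.32) zmed 0.012973211223927745
tall [0.6482 0.1055] ((648.1259765625, 104.68217468261719), 15.060548782348633) 247 maxz 0.13520691947893357
  plate ((648.24462890625, 105.71678924560547), 30.180044174194336)
short [0.5018 0.1305] ((501.8549499511719, 130.49163818359375), 13.221959114074707) 197 maxz 0.09058691018362307
  plate ((501.2054443359375, 131.22097778320312), 26.192420959472656)
knob [ 0.4788 -0.0752] ((478.8981628417969, -75.00495147705078), 19.584625244140625) 388 maxz 0.043631835758569146
  head ((478.8267822265625, -75.19631958007812), 19.91568946838379)
bun [ 0.6307 -0.0812] ((630.3539428710938, -80.76303100585938), 25.960765838623047) 559 maxz 0.04848336688049942
```

```bash
cat > m2.py <<'E'
from vis import *
z=np.load("top.npz"); im,d=z["im"],z["d"]; W=cloud("top",d); Z=W[...,2]
v,u=np.mgrid[:480,:640]
m=(u>278)&(u<332)&(v>158)&(v<250)&(Z>.009)&(Z<.022); m=biggest(m)
P=ray("top",np.c_[u[m],v[m]],.015)
print(rect(P)); print(cv2.boxPoints(cv2.minAreaRect((P*1000).astype(np.float32))).round(1), P.mean(0))
E
python3 m2.py
python3 - <<'E'
from workcell import r
print(r.read_state()["eef_rot"])
import numpy as np
from scipy.spatial.transform import Rotation as R
def q(yaw): return (R.from_euler("z",yaw,degrees=True)*R.from_quat([0,1,0,0])).as_quat()
# q(0): tool x=-X, y=+Y
for n,p,ys in (("handle",(.615,.012,.04),(-9.6,170.4)),("hinge",(.4886,.0273,.04),(91.7,-88.3)),("tall",(.648,.1055,.1),(0,90,-90,180)),("H place",(.54,.314,.1),(94,-86)),("tallplace",(.45,.36,.1),(0,90,-90,180)),("short",(.502,.131,.1),(0,90,-90,180)),("knob",(.479,-.075,.1),(0,90,-90,180)),("two",(.477,-.37,.1),(81,-99,-8,172)),("two",(.477,-.28,.1),(81,-99,-8,172))):
    for y in ys:
        s=r.solve_ik(p,q(y)); print(n,y,None if s is None else s.round(2))
E
```

```text
(array([649.4,  21.9]), array([141.6,  37.5]), -9.26)
[[576.5  14.8]
 [716.2  -8. ]
 [722.3  29. ]
 [582.5  51.8]] [0.64871028 0.01448506]
[ 1.35485280e-01  9.90779138e-01 -6.34690618e-04 -1.87771519e-04]
handle -9.6 [-0.11  0.73  1.5  -0.    0.91 -1.51]
handle 170.4 [-0.11  0.73  1.5  -0.    0.91  1.63]
hinge 91.7 [-0.1   0.57  1.87 -0.    0.7   3.01]
hinge -88.3 [-0.1   0.57  1.87 -0.    0.7  -0.13]
tall 0 [ 0.04  0.72  1.32 -0.    1.1  -1.53]
tall 90 [ 0.04  0.72  1.32 -0.    1.1  -3.1 ]
tall -90 [ 0.04  0.72  1.32 -0.    1.1   0.04]
tall 180 [ 0.04  0.72  1.32 -0.    1.1   1.62]
H place 94 [ 0.4   0.67  1.42 -0.    1.05 -2.81]
H place -86 [ 0.4   0.67  1.42 -0.    1.05  0.33]
tallplace 0 [ 0.54  0.6   1.58 -0.    0.97 -1.03]
tallplace 90 [ 0.54  0.6   1.58 -0.    0.97 -2.6 ]
tallplace -90 [ 0.54  0.6   1.58 -0.    0.97  0.54]
tallplace 180 [ 0.54  0.6   1.58 -0.    0.97  2.11]
short 0 [ 0.11  0.51  1.74 -0.    0.89 -1.46]
short 90 [ 0.11  0.51  1.74 -0.    0.89 -3.03]
short -90 [ 0.11  0.51  1.74 -0.    0.89  0.11]
short 180 [ 0.11  0.51  1.74 -0.    0.89  1.68]
knob 0 [-0.31  0.46  1.84 -0.    0.84 -1.88]
knob 90 [-0.31  0.46  1.84 -0.    0.84  2.83]
knob -90 [-0.31  0.46  1.84 -0.    0.84 -0.31]
knob 180 [-0.31  0.46  1.84 -0.    0.84  1.26]
two 81 [-0.79  0.64  1.49 -0.    1.01  2.51]
two -99 [-0.79  0.64  1.49 -0.    1.01 -0.63]
two -8 [-0.79  0.64  1.49 -0.    1.01 -2.22]
two 172 [-0.79  0.64  1.49 -0.    1.01  0.92]
two 81 [-0.67  0.56  1.64 -0.    0.94  2.63]
two -99 [-0.67  0.56  1.64 -0.    0.94 -0.51]
two -8 [-0.67  0.56  1.64 -0.    0.94 -2.1 ]
two 172 [-0.67  0.56  1.64 -0.    0.94  1.04]
```

```bash
cat > arm.py <<'E'
import numpy as np
from workcell import r, command_gripper
from scipy.spatial.transform import Rotation as R
HOV=.25
def q(yaw): return (R.from_euler("z",yaw,degrees=True)*R.from_quat([0,1,0,0])).as_quat()  # tool y = world y turned by yaw
TR={"three":((.4938,.3143),4.35),"two":((.4775,-.327),-8.5)}
def intray(n,x,y):
    c,a=TR[n]; a=np.radians(a); return np.array(c)+[x*np.cos(a)-y*np.sin(a),x*np.sin(a)+y*np.cos(a)]
def say(s):
    st=r.read_state(); print(s,"t",round(st["time_s"],1),"p",st["eef_pos"].round(4),"w",round(st["grip_width"],4),"F",st["contact_force"].round(1))
    return st
def pick(xy,yaw,z,open_,force,probe=False):
    command_gripper(open_); r.reach([*xy,HOV],q(yaw))
    r.move_straight([*xy,z+.04],speed=.3)
    if probe:
        hit=r.move_straight([*xy,z],speed=.04,max_force=4); zz=r.read_state()["eef_pos"][2]; say(f"probe {hit}")
        z=zz+.003; r.move_straight([*xy,z],speed=.05)
    else:
        if r.move_straight([*xy,z],speed=.1,max_force=8): say("UNEXPECTED contact"); raise SystemExit
    command_gripper(.0,force); st=say("gripped")
    zg=st["eef_pos"][2]
    r.move_straight([*xy,HOV],speed=.25); say("lifted"); return zg
def place(xy,yaw,zg,release):
    z=zg+.002                      # floor of tray 5 mm, mat 3 mm
    r.reach([*xy,HOV],q(yaw)); r.move_straight([*xy,z+.02],speed=.25)
    hit=r.move_straight([*xy,z-.004],speed=.025,max_force=4); say(f"down {hit} expect z {z:.4f}")
    command_gripper(release); r.hold(.2)
    r.move_straight([*xy,z+.03],speed=.08); r.move_straight([*xy,HOV],speed=.3); say("released")
E
python3 - <<'E'
from arm import *
zg=pick((.6473,.0093),-9.26,.020,.030,70,probe=True)
print(zg)
E
```

```text
probe True t 4.7 p [0.6469 0.0093 0.0276] w 0.0299 F [-1.   0.6  5.9]
gripped t 5.3 p [0.6473 0.0093 0.0305] w 0.0096 F [-0.5 -0.2  0. ]
lifted t 6.3 p [0.6465 0.0094 0.2482] w 0.0097 F [ 0.3 -0.8 -1.8]
0.030494520822753748
```

Run:
```python
from arm import *
from workcell import optics; import cv2
im,d=optics.get_image("wrist"); cv2.imwrite("pics/w1.png",im[:,:,::-1])
```

```text
(no output)
```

View pics/w1.png

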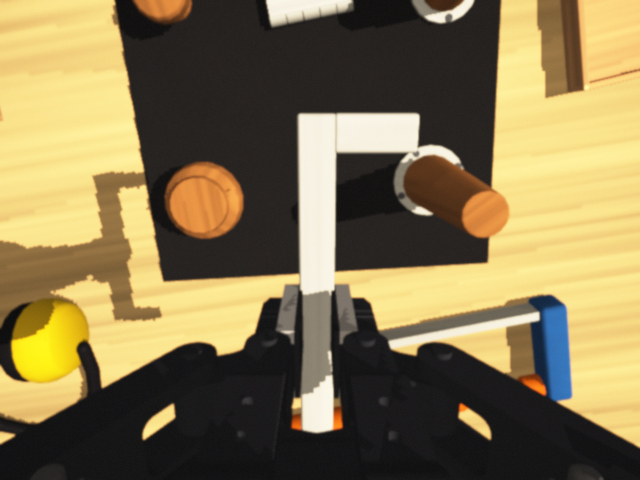

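The wrist view shows the handle held square at mid-bar (bar at column 317, foot at 375,130), so I can place it.

Run:
```python
from arm import *
place(intray("three",46,0) if 0 else intray("three",.046,0),-85.65,.0305,.026)
zg=pick((.4886,.0273),-88.3,.020,.052,70,probe=True); print(zg)
```

```text
down True expect z 0.0325 t 9.7 p [0.5395 0.3177 0.0325] w 0.0096 F [0.3 0.3 4.6]
released t 11.5 p [0.5389 0.3174 0.2479] w 0.026 F [ 0.3 -0.4 -0.5]
probe True t 14.6 p [0.4884 0.0273 0.0246] w 0.052 F [-1.6 -0.5  7.4]
gripped t 15.2 p [0.4889 0.0273 0.028 ] w 0.0281 F [-0.5 -0.4  5.4]
lifted t 16.2 p [0.4878 0.0274 0.2485] w 0.0274 F [ 0.2  0.1 -1.9]
0.02798206986977781
```

Run:
```python
from arm import *
from workcell import optics; import cv2
im,d=optics.get_image("wrist"); cv2.imwrite("pics/w2.png",im[:,:,::-1])
im,d=optics.get_image("scene"); cv2.imwrite("pics/s2.png",cv2.resize(im[60:300,150:470,::-1],None,fx=2,fy=2))
```

```text
(no output)
```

View pics/w2.png

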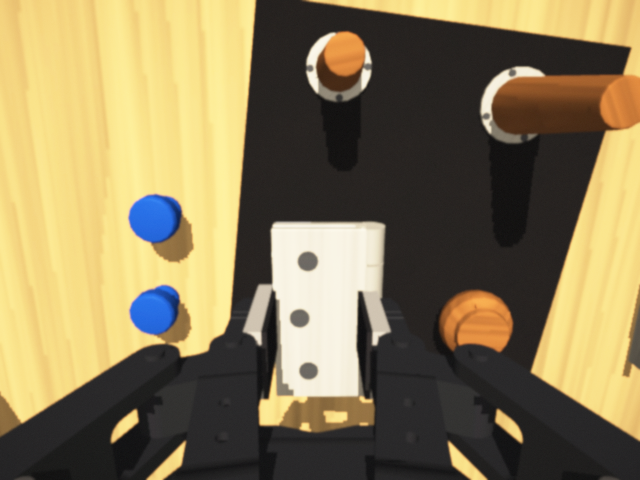

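View pics/s2.png

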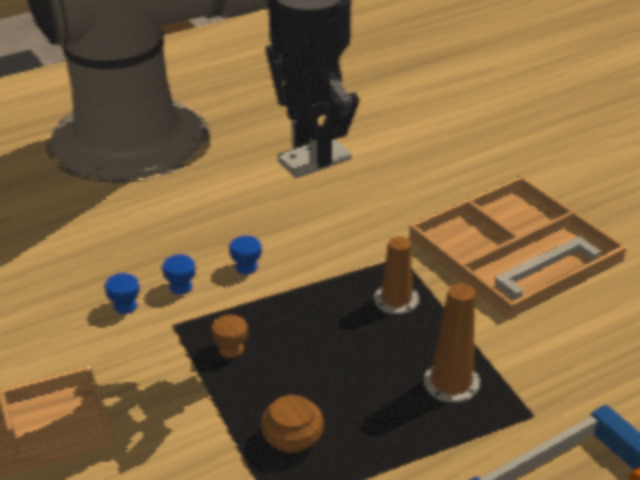

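Run:
```python
from arm import *
from workcell import optics; import cv2
st=say("")
im,d=optics.get_image("wrist"); cm=optics.camera_model("wrist"); K=cm["K"];T=cm["tool_from_camera"]
v,u=np.mgrid[:480,:640]; c=np.stack([(u-K[0,2])/K[0,0]*d,(v-K[1,2])/K[1,1]*d,d],-1)
P=c@T[:3,:3].T+T[:3,3]   # tool coords
np.save("P.npy",P)
leaf=P[230:280,278:350].reshape(-1,3)
A=np.c_[leaf[:,:2],np.ones(len(leaf))]; s=np.linalg.lstsq(A,leaf[:,2],rcond=None)[0]; print("plane tilt deg x,y",np.degrees(s[:2]).round(2),"z",s[2])
for row in (240,270,300,330):
    print(row,[(x,*(P[row,x]*1000).round(1)) for x in (240,255,268,276,300,340,355,362,370,378,383,390)])
cv2.imwrite("pics/w3.png",cv2.resize(im[210:410,230:430,::-1],None,fx=3,fy=3,interpolation=cv2.INTER_CUBIC))
```

```text
t 16.3 p [0.4878 0.0273 0.2483] w 0.0279 F [-0.1  1.1 -1.1]
plane tilt deg x,y [-33.18  -0.24] z 0.028076478501182424
240 [(240, np.float64(-43.5), np.float64(-69.7), np.float64(245.8)), (255, np.float64(-43.5), np.float64(-56.2), np.float64(245.9)), (268, np.float64(-43.4), np.float64(-44.4), np.float64(245.4)), (276, np.float64(27.3), np.float64(-14.1), np.float64(15.7)), (300, np.float64(27.4), np.float64(-6.2), np.float64(15.3)), (340, np.float64(27.2), np.float64(7.1), np.float64(16.3)), (355, np.float64(27.5), np.float64(11.9), np.float64(15.2)), (362, np.float64(27.5), np.float64(14.2), np.float64(15.1)), (370, np.float64(27.7), np.float64(16.8), np.float64(14.6)), (378, np.float64(27.3), np.float64(19.6), np.float64(15.8)), (383, np.float64(26.9), np.float64(21.4), np.float64(17.0)), (390, np.float64(-42.8), np.float64(65.0), np.float64(243.5))]
270 [(240, np.float64(-72.0), np.float64(-70.9), np.float64(245.0)), (255, np.float64(-72.2), np.float64(-57.2), np.float64(245.3)), (268, np.float64(-72.2), np.float64(-45.3), np.float64(245.3)), (276, np.float64(16.7), np.float64(-1
[... 1275 characters left out ...]
64(-23.5), np.float64(-4.5)), (255, np.float64(9.3), np.float64(-17.9), np.float64(-11.5)), (268, np.float64(7.9), np.float64(-14.6), np.float64(-8.9)), (276, np.float64(-4.2), np.float64(-14.7), np.float64(12.9)), (300, np.float64(-5.6), np.float64(-6.5), np.float64(15.4)), (340, np.float64(-5.9), np.float64(7.6), np.float64(16.0)), (355, np.float64(-5.8), np.float64(12.8), np.float64(15.8)), (362, np.float64(3.7), np.float64(13.2), np.float64(-1.4)), (370, np.float64(9.6), np.float64(14.2), np.float64(-11.9)), (378, np.float64(9.5), np.float64(16.4), np.float64(-11.8)), (383, np.float64(9.6), np.float64(17.8), np.float64(-12.0)), (390, np.float64(9.2), np.float64(19.9), np.float64(-11.3))]
```

View pics/w3.png

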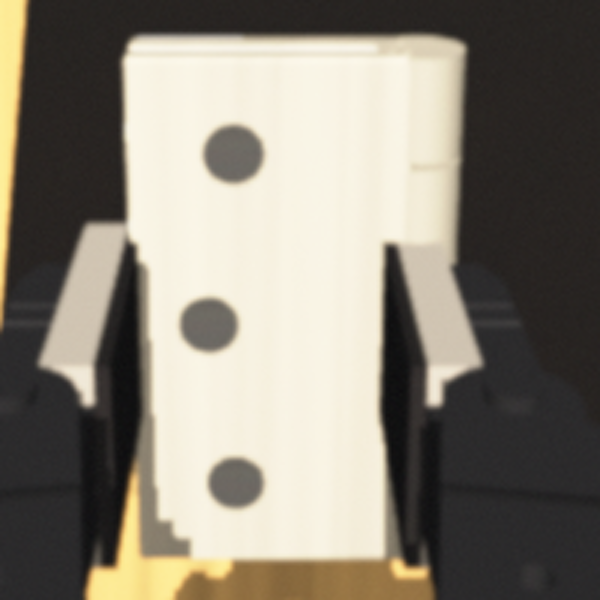

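The hinge lies flat in the fingers. Depth puts its top about 15.7 mm ahead of the TCP along its whole length, and it sits about 3 mm off centre towards the knuckle. I'll place it, easing the grip before opening.

```bash
sed -i 's/    command_gripper(release); r.hold/    command_gripper(0,20); command_gripper(release); r.hold/' arm.py
python3 - <<'E'
from arm import *
from workcell import optics; import cv2
place(intray("three",-.0455,-.0465),-85.65,.0280,.052)
zg=pick((.6482,.1056),-90,.104,.060,60); print(zg)
im,d=optics.get_image("top"); np.savez("top2.npz",im=im,d=d); cv2.imwrite("pics/t2.png",cv2.resize(im[130:370,60:380,::-1],None,fx=2,fy=2))
E
```

```text
down True expect z 0.0300 t 19.0 p [0.4518 0.2645 0.03  ] w 0.0278 F [-0.4 -0.5  6. ]
released t 21.1 p [0.4512 0.2641 0.2483] w 0.0519 F [-0.6  0.6 -0.8]
gripped t 23.8 p [0.6487 0.1057 0.1055] w 0.0318 F [-2.4 -0.6  5.2]
lifted t 24.5 p [0.6474 0.1055 0.2482] w 0.0319 F [-0.7 -0.9 -3.2]
0.10549246964972964
```

View pics/t2.png

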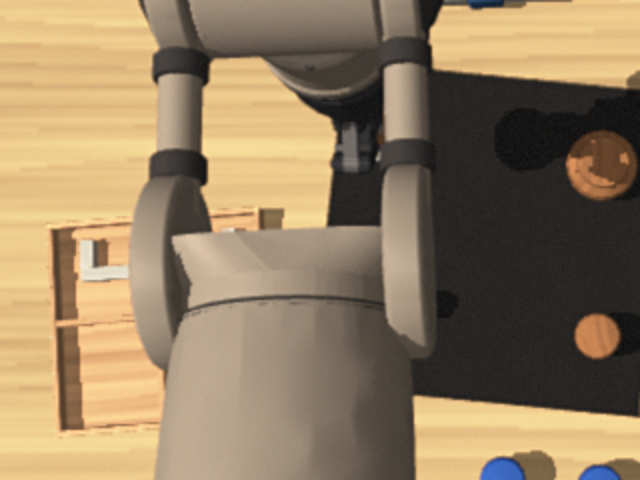

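Run:
```python
from arm import *
from workcell import optics; import cv2
place(intray("three",-.044,.0465),-85.65,.1050,.065)
command_gripper(.060); zg=pick((.4788,-.0751),-98.5+8,.042,.060,40); print(zg)
im,d=optics.get_image("top"); np.savez("top3.npz",im=im,d=d); cv2.imwrite("pics/t3.png",cv2.resize(im[140:380,60:380,::-1],None,fx=2,fy=2))
im,d=optics.get_image("wrist"); cv2.imwrite("pics/w4.png",im[:,:,::-1])
```

```text
down True expect z 0.1070 t 27.2 p [0.4461 0.3573 0.1075] w 0.032 F [-0.4 -0.1  4.9]
released t 29.1 p [0.4463 0.3573 0.2502] w 0.0649 F [-1.   0.5 -0.3]
gripped t 32.7 p [ 0.4795 -0.0753  0.0431] w 0.0379 F [-0.9  0.2  5.2]
lifted t 33.7 p [ 0.4781 -0.0749  0.2489] w 0.0384 F [-0.4 -0.  -0.9]
0.04313447994146115
```

View pics/t3.png

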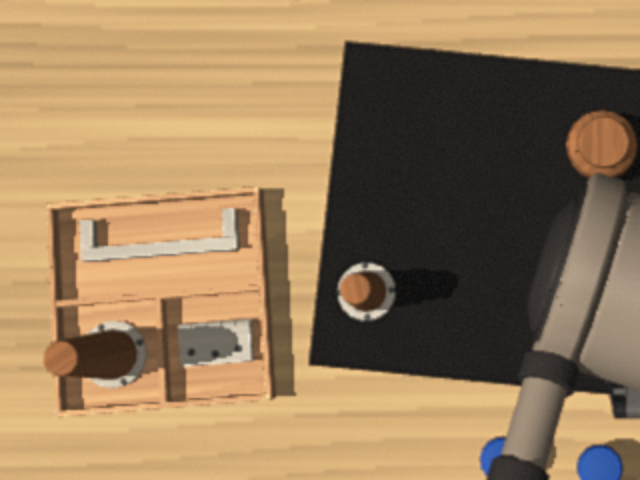

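View pics/w4.png

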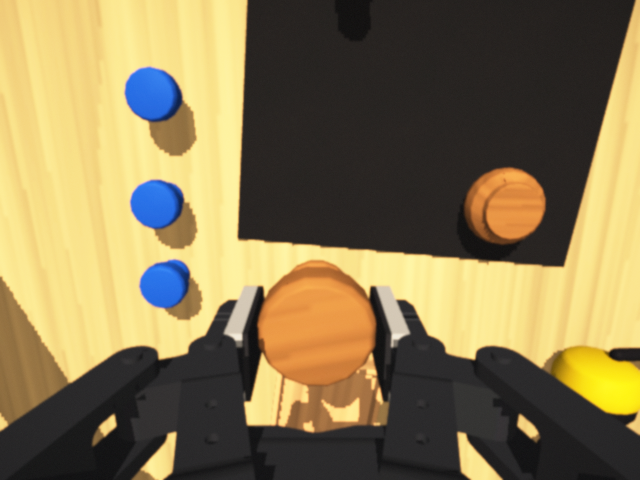

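Tray three is as wanted: handle at (160,245), leg at (115,350) and hinge at (215,345) in the crop. The knob hangs upright between the fingers, so I'll carry on with it and the short leg.

Run:
```python
from arm import *
from workcell import optics; import cv2
place(intray("two",0,-.0465),-98.5,.0431,.053)
zg=pick((.5016,.1308),-90,.060,.060,50); print(zg)
im,d=optics.get_image("top"); cv2.imwrite("pics/t4.png",cv2.resize(im[200:380,360:600,::-1],None,fx=2.5,fy=2.5))
place(intray("two",0,.0465),-98.5,zg,.065)
r.reach([.141,.506,.256],q(-90)); say("parked")
for n in("top","scene"):
    im,d=optics.get_image(n); np.savez(n+"5.npz",im=im,d=d); cv2.imwrite(f"pics/{n}5.png",im[:,:,::-1])
```

```text
down True expect z 0.0451 t 36.5 p [ 0.4705 -0.3729  0.0452] w 0.0382 F [-0.3  0.9  4.9]
released t 38.5 p [ 0.4702 -0.3725  0.2487] w 0.0527 F [-0.2  0.5 -1.2]
gripped t 42.2 p [0.5022 0.1309 0.0612] w 0.0302 F [-0.  1.  7.]
lifted t 43.1 p [0.5008 0.1307 0.2487] w 0.0305 F [-0.3  0.3 -2. ]
0.06123068882475388
down True expect z 0.0632 t 46.2 p [ 0.4842 -0.2809  0.0633] w 0.0304 F [-0.9 -0.3  4.3]
released t 48.3 p [ 0.484  -0.2807  0.2492] w 0.065 F [ 0.3  0.1 -0.1]
parked t 51.3 p [0.1417 0.5058 0.256 ] w 0.0651 F [ 1.   0.6 -0.1]
```

View pics/top5.png

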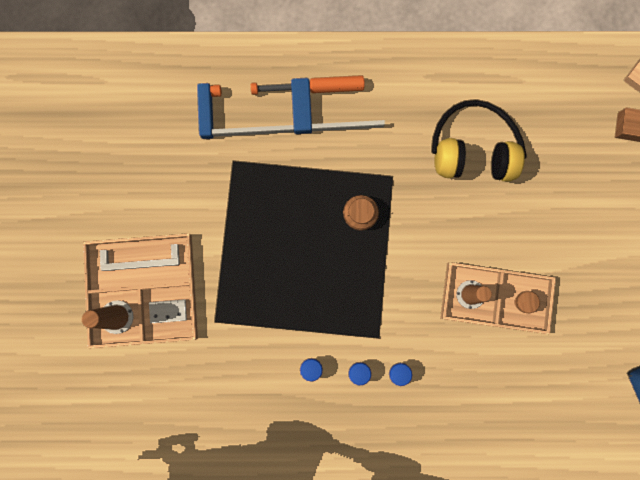

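View pics/scene5.png

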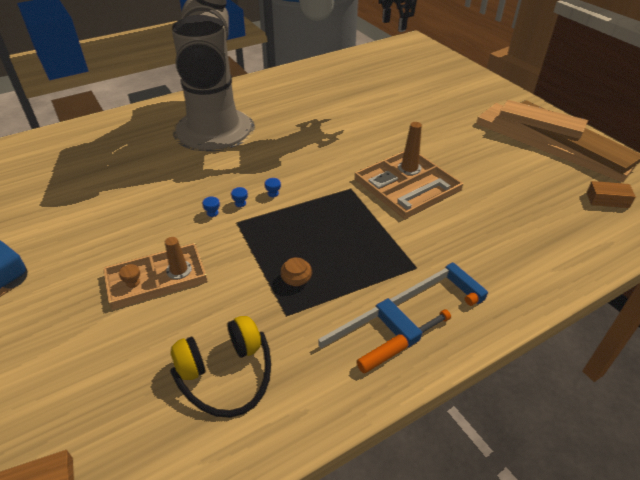

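Every part looks to be in its own compartment: handle (140,258), tall leg (118,317), hinge (167,312), short leg (470,294) and knob (527,300). The bun foot, clamp and ear defenders look unmoved. I'll check the heights, then hand in.

Run:
```python
from vis import *
a=np.load("top.npz");b=np.load("top5.npz"); Z=cloud("top",b["d"])[...,2]
print("handle",[np.median(Z[v-1:v+2,u-1:u+2]).round(4) for u,v in((108,266),(140,263),(170,259))])
print("hinge",[np.median(Z[v-1:v+2,u-1:u+2]).round(4) for u,v in((153,315),(167,308),(181,313),(167,316))])
for n,(x0,x1,y0,y1) in dict(tall=(80,140,295,335),short=(455,500,275,310),knob=(505,550,280,320)).items(): print(n,np.percentile(Z[y0:y1,x0:x1],98).round(4))
df=np.abs(a["im"].astype(int)-b["im"]).max(-1)
for n,(x0,x1,y0,y1) in dict(bun=(335,395,185,240),clamp=(190,400,70,142),ears=(425,545,95,190),blue=(295,430,350,390)).items(): print(n,"changed px",(df[y0:y1,x0:x1]>40).sum())
from workcell import r
r.finish_job()
```

```text
handle [np.float64(0.0171), np.float64(0.0169), np.float64(0.0167)]
hinge [np.float64(0.0154), np.float64(0.0149), np.float64(0.015), np.float64(0.0153)]
tall 0.137
short 0.0924
knob 0.0455
bun changed px 0
clamp changed px 0
ears changed px 0
blue changed px 0
the job is handed in; nothing more can be done
```

Both kits are made up and the job is handed in, about 51 s on the robot's clock out of the 128 s allowed.

- **Sideboard kit (three-compartment tray):** the handle is in the long compartment, with the hinge and the tall leg in one small compartment each.
- **Bedside-table kit (two-compartment tray):** the short leg and the knob have one compartment each.
- **Setting down:** every part was lowered until it touched the tray floor, within 1 mm of the expected height, before I opened the fingers.

**Final checks:**
- The handle top measured 17 mm and the hinge top 15 mm, so both lie flat on the 5 mm floor.
- The legs and knob stand upright. Their tops read 137, 92 and 45 mm against 135, 90 and 44 mm expected, which is within the depth noise.
- The top view shows no changed pixels around the bun foot, clamp, ear defenders or blue knobs.

**One disagreement:** when I gripped the hinge, the fingers read 28 mm on a 38 mm part, and it sat about 3 mm off centre in the grip. Wrist depth showed it flat. I allowed for most of the offset when placing it, and it ended flat and clear of the walls.

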